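Push a garlic bulb through the self-closing flap of a food-waste caddy

ROBOT

A 7-joint arm with a two-finger parallel gripper is mounted at the origin on a cart in front of the work surface, level with it; the furniture and walls round the work are solid. World frame = base frame: x ahead of the robot, y to its left, z up, the work surface at z = 0. Lengths are in m, angles in degrees, forces in N, time in s.
With the tool pointing down it reaches from about 0.4 to 0.925 m from the base axis. Payload 5.6 kg.
Tool frame: the origin (TCP) lies midway between the tips of the shut fingers; the grasp point (between the pads) lies 19 mm behind it (hold_point_z is the distance from the TCP to the grasp point, in m); z points along the fingers, y is the direction in which the jaws open and shut (so a half turn about z gives the same grasp; the last joint's range is limited). The gripper opens to 85 mm and grips with 20 to 120 N. Pads are 22 mm wide; open, the fingers measure 114 mm over their backs; the gripper's body (76 mm by 85 mm) begins 54 mm behind the grasp point. The pads swing forward as they close: fully open they stand 13 mm farther back than shut.
Start: joints at [70.187, 26.786, -0.665, 91.828, 0.344, 61.387, -3.226], TCP at [0.194, -0.62, 0.231] pointing down, gripper open.
Joint ranges: [-144.91, 144.91], [-17.63, 115.5], [-89.93, 88.59], [15.96, 139.68], [-74.01, 254.01], [8.47, 105.57], [-167.45, 167.45]. Speed limits (degrees/s): [147.25, 147.25, 180, 180, 180, 180, 180].

INTERFACE

Orientations are given as a 3x3 rotation matrix whose columns are the frame's x, y, z axes.
In Python, from station import get_obs, read_camera, close_job, silhouettes, spot_point, hold_point_z gives the robot as it stands. The module is installed in compiled form; this text tells all that it offers.
- The arm moves only by the shell command python3 -m inch 'ROWS' [FORCE]. ROWS is JSON, a list that holds one entry, the list of rows, each a list of 7 numbers: the turn, a rotation vector about the tool's x, y, z in degrees, then the shift along the tool's x, y, z in cm, then the finger opening in cm, from 0 to 8.54. A call has exactly 10 rows; each row shifts and turns the commanded pose from where the row before left it, along the tool's axes as they then stand; what a row does not reach is not made up. A row lasts 1/10 s, in which the tool goes at most 50 mm and 8.59 degrees, less where a joint would pass 70% of its speed; a pose out of reach is approached as far as the arm can. A call is refused whole if a number of a shift passes 5 or a number of a turn 8.59, either way. A call with a gripper value outside its range is refused whole. The fingers move at their own pace and stop on an object; FORCE is the grip in N (left out, the last holds). Time passes only in rows, so rows that do not move let the fingers close, or fill a call up. It gives the time, the measured TCP pose, the force and the opening at its end, in the units of the state.
- get_obs(): the state, without advancing time (a new reading comes with each control period).
- read_camera(name): name is "scene" or "top" or "wrist"; returns a dict with "image" (420x560x3 uint8, blue, green, red), "z_map" (420x560 float32, m along the optical axis (not along the pixel's ray), 0 where there is no reading), "vertical_fov" (degrees; the focal length in pixels is half the picture's height over the tangent of half this angle, whatever the lens; pixels are square), "cx", "cy" (the principal point, pixels), "dist" ([k1, k2, p1, p2, k3] as OpenCV has them; the pictures are not rectified), "cam_to_world" (4x4, takes a point from camera to world coordinates). Camera axes: x right, y down, z forward; pixel columns grow to the right and rows downward; lengths in m; the calibration is good to about 2 mm. A picture is of the moment at which its call begins.
- close_job(): hands the job in, once; it reports no verdict.
Trained networks look in a picture, given as the dict that the camera call returned (one of the last four; its "shot" number tells which), for a name from the list of things; names that differ only in an ending like _2 or _b are one class to them, and where a whole thing is asked for, a point or a joint stands for the part that bears it (a point fixed in the world has none). Each returns a list of dicts, best first, with "p" (0 to 1); they miss things now and then, are a little off and sometimes report something else, mostly with a low value. They report only what shows in the picture. A call takes as long as a camera call. They do not tell look-alikes from the thing itself.
- silhouettes(picture, label): "mask" (420x560 bool, what is visible of it) and "location" ([column, row] in pixels, amid what is visible of it).
- spot_point(picture, label): "location" ([column, row] in pixels: a listed point, or the origin of a listed thing).
The state is a dict: "clock": time; "qpos": joint angles; "joint_velocities": joint speeds; "joint_efforts": joint torques, N m; "position": TCP position; "orientation": TCP orientation; "contact_force": force on the tool from outside, world axes, zero at the start; "moment": the same for the moment, N m; "gripper_width": finger opening in m.
Only numpy, scipy, OpenCV 4.12 (cv2) and the standard library are available. Lean on these libraries where they do the work, as an engineer would, in place of code of your own. Each camera call takes 0.05 s, during which the arm holds its last target. There are 200 camera calls.

TASK

The old garlic bulb on the ledge of the food-waste caddy has to go into the caddy, without being picked up. With one finger push the caddy's upright plate over so that its self-closing flap drops open, hold it open, and with the other finger push the garlic along the ledge and down through the opening. Then take your fingers away so that the flap shuts, with everything else left where it stands.

Things in the scene. Friction and masses are not known exactly. Their poses are not given: they have to be found in the camera images.
- caddy: Grey box with a steel top, fixed: 260 mm long (its x), 196 wide (y). Origin: centre of its underside. x points from ledge to opening, y to its left (away from the flap's hinge), z up. Ledge: flat top 165 mm high, x -130 to -4 mm. Rims: 12 mm high guide along y 58 to 62 for the whole length; 8 mm high at x = +-130 and y = 98; none at the hinge side, y = -98.
- opening (a point): Centre of the opening in the caddy's top, at ledge height; caddy x -4 to 120, y -86 to 58 mm; the shut flap covers it. The hollow inside runs under the whole top, 157 mm deep. Once the flap is open, the garlic drops in when its centre is pushed past the ledge's edge (caddy x = -4) and slides down the flap.
- flap (a joint): Flap, rad: 0 shut, 1.15 fully open, swings DOWN into the caddy. Hinge along the caddy's x at y -86, z 165 mm. Flap 118 x 138 x 4 mm, from the hinge towards +y. A spring shuts it once let go (0.08 N m at 0, 0.17 at 0.9 rad); the garlic's weight does not open it. A lip 14 mm high on its edge by the ledge (y -36 to 42 mm) bars the way while shut and is sunk below the ledge from 0.6 rad.
- plate_top (a point): Middle of the top edge of the push plate: an upright steel plate 4 mm thick (top edge 8 mm) fixed to the flap on the hinge line, x -118 to 120 mm, so it runs beside ledge and opening; this point lies 62 mm above ledge and hinge. Pushing the plate towards the caddy's +y (2 to 6 N) leans it over and opens the flap by the same angle. Shut: x 0, y -86, z 227 mm in the caddy's frame.
- garlic_center (a point): Centre of the garlic bulb, half-way up: 53 mm across, 53 mm high with a pointed top, about 31 g, loose, standing on the ledge in line with the opening (at caddy x about -68 to -40, y about -6 to 12 mm).
- salt_shaker: Salt shaker with metal cap, 44 mm wide, 90 mm high, loose bystander to the right of the caddy; origin at the centre of its underside.
- tin_2: Food tin, 57 mm wide, 72 mm high, loose bystander to the right of the caddy; origin at the centre of its underside.
- mug_3: White mug, 79 x 109 x 89 mm, loose bystander; origin at the centre of its underside.
- mustard_jar: Glass jar with a screw lid, 62 mm wide, 109 mm high, loose bystander; origin at the centre of its underside.
- peeler: White peeler, 171 x 22 x 13 mm, loose bystander lying in front; origin at the centre of its underside.
Things that resemble listed ones, but are neither listed nor needed, are in the scene too. Leave any blue look-alike of the part that bears garlic_center alone.

How it is judged:
By the outcome, as a careful person would: the job done as asked, in the order asked, and still so for the second after the job is handed in, with the robot touching nothing.
It also fails if it takes over 38 s, if anything falls off the work surface, if the arm or the gripper's body presses on something with over 40 N, if the wrist force passes 120 N, or if a joint passes its speed limit or range.

## Working session

There is one attempt and no reset: what is moved stays moved. The work goes in short steps, Python scripts to look and compute and a shell command to move; the robot and the scene stay as the last step left them, time stands still between calls to the robot, and variables do not carry over. Pictures are saved under pics/ and viewed, about 8 in all and at most 12, crops included, and the job is handed in when it is done.

```bash
mkdir -p pics
cat > h.py <<'E'
import numpy as np, cv2
from station import *
def K(p):
    h=p["image"].shape[0]; f=h/2/np.tan(np.radians(p["vertical_fov"])/2)
    return np.array([[f,0,p["cx"]],[0,f,p["cy"]],[0,0,1]])
def ray(p,uv):
    n=cv2.undistortPoints(np.array(uv,float).reshape(-1,1,2),K(p),np.array(p["dist"]))[:,0]
    return np.c_[n,np.ones(len(n))]
def at_z(p,uv,z):
    T=np.array(p["cam_to_world"]); d=ray(p,uv)@T[:3,:3].T; o=T[:3,3]
    return o+d*((z-o[2])/d[:,2])[:,None]
def cloud(p,mask):
    v,u=np.nonzero(mask&(p["z_map"]>0)); T=np.array(p["cam_to_world"])
    return (ray(p,np.c_[u,v])*p["z_map"][v,u][:,None])@T[:3,:3].T+T[:3,3]
def proj(p,X):
    T=np.linalg.inv(np.array(p["cam_to_world"])); X=np.atleast_2d(X)
    return cv2.projectPoints(X@T[:3,:3].T+T[:3,3],np.zeros(3),np.zeros(3),K(p),np.array(p["dist"]))[0][:,0]
E
python3 - <<'E'
from h import *
np.set_printoptions(precision=3,suppress=True)
ims=[]
for c in ["scene","top"]:
    p=read_camera(c); im=p["image"].copy()
    print(c,np.array(p["cam_to_world"])[:3,3])
    for n in ["caddy","opening","plate_top","garlic_center","salt_shaker","tin_2","mug_3","mustard_jar","peeler"]:
        for s in spot_point(p,n)[:3]:
            if s["p"]<.2: continue
            z={"opening":.165,"plate_top":.227,"garlic_center":.1915}.get(n,0)
            print(n,round(s["p"],2),np.round(s["location"]),at_z(p,[s["location"]],z)[0])
            cv2.circle(im,tuple(int(x) for x in s["location"]),3,(0,0,255),-1)
            cv2.putText(im,n[:6],tuple(int(x)+3 for x in s["location"]),0,.4,(0,0,255),1)
    for s in silhouettes(p,"garlic_center"):
        C=cloud(p,s["mask"]); print("  garlic sil",s["p"],s["location"],s["mask"].sum(),np.median(C,0),C.max(0),C.min(0))
    for s in silhouettes(p,"caddy")[:1]:
        C=cloud(p,s["mask"]);L=C[abs(C[:,2]-.165)<.006]; print("caddy",s["p"],cv2.minAreaRect(L[:,:2].astype(np.float32)*1000),len(L))
    cv2.imwrite(f"pics/{c}0.png",im)
print(get_obs()["position"],get_obs()["orientation"],hold_point_z)
E
```

```text
scene [-0.014  0.02   1.014]
opening 0.71 [312. 178.] [0.598 0.28  0.165]
plate_top 0.75 [326. 192.] [0.534 0.213 0.227]
plate_top 0.4 [282. 198.] [0.465 0.295 0.227]
garlic_center 0.56 [282. 195.] [0.496 0.309 0.192]
garlic_center 0.56 [208. 288.] [0.204 0.319 0.192]
salt_shaker 0.84 [371. 243.] [0.602 0.077 0.   ]
salt_shaker 0.7 [280. 198.] [0.601 0.377 0.   ]
tin_2 0.91 [379. 221.] [0.683 0.088 0.   ]
tin_2 0.47 [324. 193.] [0.686 0.272 0.   ]
mug_3 0.81 [240. 198.] [0.538 0.479 0.   ]
mustard_jar 0.68 [272. 183.] [0.636 0.428 0.   ]
peeler 0.87 [232. 310.] [0.238 0.302 0.   ]
  garlic sil 0.68 [280.5, 198.8] 274 [0.477 0.304 0.201] [0.506 0.329 0.217] [0.46  0.284 0.184]
  garlic sil 0.57 [207.7, 292.4] 303 [0.238 0.371 0.035] [0.266 0.401 0.053] [ 0.216  0.352 -0.001]
caddy 0.72 ((541.528564453125, 296.9333801269531), (197.8907012939453, 263.0790100097656), 80.84007263183594) 4850
top [0.362 0.298 1.199]
caddy 0.76 [280. 182.] [0.543 0.297 0.   ]
opening 0.93 [290. 155.] [0.589 0.273 0.165]
opening 0.69 [236. 147.] [0.607 0.416 0.165]
plate_top 0.83 [316. 174.] [0.531 0.208 0.227]
garlic_center 0.84 [274. 188.] [0.496 0.311 0.192]
garlic_center 0.8 [249. 282.] [0.258 0.368 0.192]
salt_shaker 0.71 [350. 168.] [0.593 0.084 0.   ]
tin_2 0.97 [349. 138.] [0.685 0.087 0.   ]
mug_3 0.83 [219. 183.] [0.534 0.483 0.   ]
mustard_jar 0.66 [238. 148.] [0.645 0.43  0.   ]
peeler 0.83 [275. 285.] [0.232 0.303 0.   ]
  garlic sil 0.68 [236.4, 142.9] 501 [0.626 0.427 0.108] [0.695 0.472 0.114] [ 0.601  0.399 -0.003]
  garlic sil 0.61 [250.3, 282.7] 216 [0.243 0.376 0.036] [0.265 0.403 0.057] [0.219 0.353 0.   ]
  garlic sil 0.51 [278.1, 192.0] 327 [0.482 0.308 0.199] [0.512 0.333 0.221] [0.459 0.283 0.162]
caddy 0.59 ((541.0543823242188, 296.42877197265625), (196.92630004882812, 261.6828918457031), 80.79527282714844) 5962
[ 0.194 -0.62   0.231] [[ 0.955  0.298 -0.   ]
 [ 0.298 -0.955 -0.   ]
 [-0.     0.    -1.   ]] 0.0187
```

Run:
```python
import cv2
a=cv2.imread("pics/scene0.png");b=cv2.imread("pics/top0.png")
cv2.imwrite("pics/both.png",cv2.resize(cv2.vconcat([cv2.resize(b[80:320,130:430],(800,640)),]),(750,600)))
cv2.imwrite("pics/sc.png",cv2.resize(a[100:340,150:450],(750,600)))
```

```text
(no output)
```

View pics/both.png

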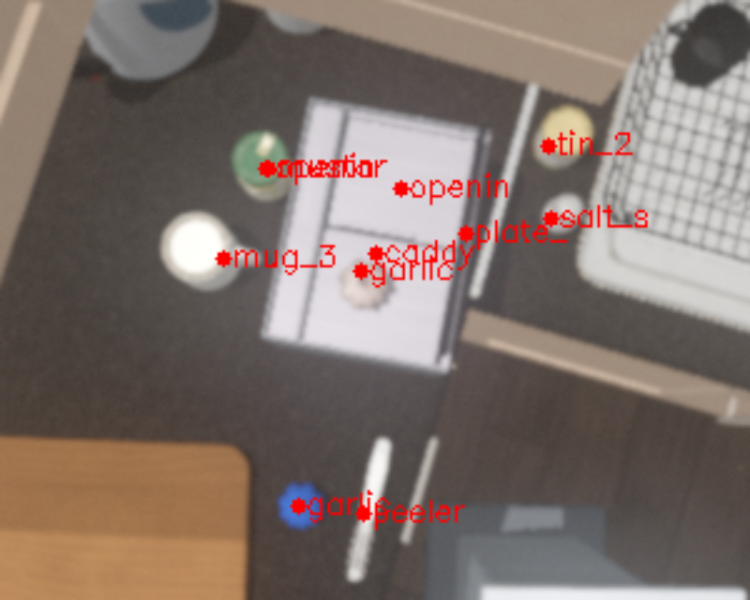

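View pics/sc.png

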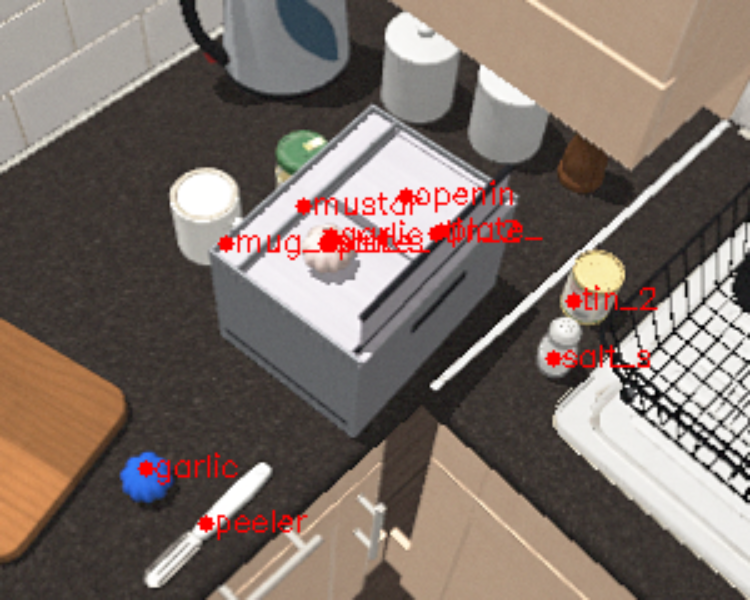

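The pale bulb on the ledge (top crop 365,285) is the garlic. The blue one at (298,505) lies in front of the caddy, so it is the look-alike. The caddy centre is about (0.541, 0.297) with yaw -9.2°. Next I check for obstacles along the path and refine the caddy frame and the garlic position.

```bash
cat >> h.py <<'E'
yaw=np.radians(-9.2); O=np.array([.541,.297,0]); Rc=np.array([[np.cos(yaw),-np.sin(yaw),0],[np.sin(yaw),np.cos(yaw),0],[0,0,1]])
def cad(X): return (np.atleast_2d(X)-O)@Rc
def wor(X): return np.atleast_2d(X)@Rc.T+O
E
python3 - <<'E'
from h import *
np.set_printoptions(precision=3,suppress=True,linewidth=200)
H=np.full((12,18),-9.)
for c in ["scene","top"]:
    p=read_camera(c); C=cloud(p,p["z_map"]>0)
    i=np.floor(C[:,0]/.1).astype(int); j=np.floor((C[:,1]+.9)/.1).astype(int)
    ok=(i>=0)&(i<12)&(j>=0)&(j<18); np.maximum.at(H,(i[ok],j[ok]),C[ok,2])
    Q=cad(C)*1000
    L=Q[(abs(Q[:,2]-165)<4)&(abs(Q[:,0])<140)&(abs(Q[:,1])<110)]
    print(c,"ledge z",np.median(L[:,2]),np.percentile(L[:,:2],[1,99],axis=0))
    P=Q[(Q[:,2]>200)&(abs(Q[:,0])<115)&(abs(Q[:,1]+86)<25)&(Q[:,2]<240)]
    print("plate",len(P),np.median(P,0),P.max(0),"slope",np.polyfit(P[:,0],P[:,1],1))
    G=Q[(Q[:,2]>172)&(Q[:,0]<-6)&(Q[:,0]>-110)&(abs(Q[:,1])<50)]
    print("garlic",len(G),np.percentile(G,[1,50,99],axis=0))
    b=proj(p,wor(np.array([[x,y,.165] for x,y in[(-.13,-.098),(.13,-.098),(.13,.098),(-.13,.098),(-.004,-.086),(-.004,.058)]]+[[-.118,-.086,.227],[.12,-.086,.227]])))
    im=p["image"].copy()
    for u in b: cv2.circle(im,tuple(int(round(v)) for v in u),1,(0,0,255),-1)
    cv2.imwrite(f"pics/{c}1.png",cv2.resize(im[120:230,220:360] if c=="top" else im[130:290,220:380],None,fx=4,fy=4))
print("rows x 0..1.1, cols y -0.9..0.8");print(np.round(H,2))
a=cv2.imread("pics/top1.png");
E
```

```text
scene ledge z 165.6968560030184 [[-129.402  -97.846]
 [ 126.64    94.038]]
plate 473 [ -8.903 -87.824 224.588] [114.71  -81.331 230.834] slope [ -0.001 -87.462]
garlic 323 [[-82.106 -22.418 180.932]
 [-63.772  -3.495 199.675]
 [-36.725  25.085 215.784]]
top ledge z 164.91969102938543 [[-124.449  -97.312]
 [ 125.234   92.483]]
plate 296 [ -1.928 -86.583 226.09 ] [114.776 -82.666 231.5  ] slope [ -0.002 -86.68 ]
garlic 309 [[-82.461 -21.049 186.183]
 [-60.064   1.83  200.21 ]
 [-35.38   26.071 215.966]]
rows x 0..1.1, cols y -0.9..0.8
[[-0.32 -0.89 -0.89 -0.89 -0.89 -0.89 -0.89  0.54  0.52  0.41  0.02  0.01  0.01  0.03  0.03  0.63  0.03  0.16]
 [-0.32 -0.89 -0.89 -0.89 -0.89 -0.89 -0.89  0.01  0.01  0.01  0.01  0.01  0.01  0.03  0.75  0.78  0.03  0.34]
 [-0.5  -0.23 -0.    0.01 -0.01 -0.89 -0.89 -0.89 -0.89 -0.89 -0.89  0.02  0.05  0.03  0.82  0.79  0.03  0.4 ]
 [-9.   -0.14 -0.13  0.01  0.01  0.01  0.01  0.   -0.89 -0.88 -0.89  0.18  0.01  0.03  0.86  0.03  0.03  0.4 ]
 [-9.   -0.13 -0.14  0.01  0.01  0.01  0.12  0.01  0.01  0.01  0.01  0.23  0.22  0.18  0.92  0.01  0.4   0.4 ]
 [-9.   -0.14 -0.14 -0.14 -0.14  0.11  0.12  0.12  0.12  0.12  0.23  0.23  0.2   0.86  0.95  0.01  0.4  -9.  ]
 [-9.   -0.13 -0.14 -0.14  0.01  0.12  0.12  0.08  0.07  0.77  0.81  0.71  0.18  0.84  0.01  0.01  0.4  -9.  ]
 [-9.   -0.12  0.01  0.16  0.21  0.12  0.04  0.12  0.12  0.66  0.07  0.69  0.67  0.62  0.59  0.45  0.4  -9.  ]
 [-9.   -9.    0.05  0.14  0.21  0.12  0.12  0.12  0.12  0.62  0.09  0.12  0.13  0.13  0.25  0.44  0.4  -9.  ]
 [-9.   -9.   -9.    0.19  0.34  0.35  0.34  0.37  0.56  0.58  0.01  0.01  0.01  0.01  0.01 -9.   -9.   -9.  ]
 [-9.   -9.   -9.   -9.   -9.   -9.   -0.    0.47  0.55  0.21 -9.   -9.   -9.    0.    0.01  0.   -9.   -9.  ]
 [-9.   -9.   -9.   -9.   -9.   -9.   -9.   -9.   -9.   -9.   -9.   -9.   -9.   -9.   -9.   -9.   -9.   -9.  ]]
```

View pics/top1.png

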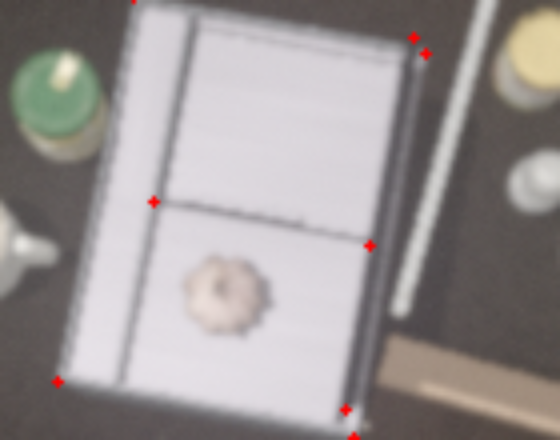

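The overlay matches the caddy's corners. The garlic is at caddy (-59, 2) mm. I move with the tool axes aligned to the caddy: tool x = caddy x, tool y = -caddy y.

```bash
python3 -m inch '[[[0,0,6.6,0,0,-2.5,5],[0,0,6.6,0,0,-2.5,5],[0,0,6.7,0,0,-2.5,5],[0,0,6.7,0,0,-2.5,5],[0,0,0,2.1,-2.5,0,5],[0,0,0,2.1,-4.3,0,5],[0,0,0,2.1,-4.3,0,5],[0,0,0,2.1,-4.3,0,5],[0,0,0,2.1,-4.3,0,5],[0,0,0,2.1,-4.3,0,5]]]'
python3 -c "
from h import *
o=get_obs();print(cad(o['position'])*1000,Rc.T@np.array(o['orientation']),o['clock'])"
```

```text
clock: 2.3
position: [0.3576, -0.4021, 0.3316]
orientation: [[0.987, -0.161, 0.0], [-0.161, -0.987, -0.001], [0.001, 0.001, -1.0]]
contact_force: [0.6, -0.5, 0.0]
gripper_width: 0.0497
[[ -69.26044278 -719.44128029  331.57538033]] [[ 9.99999326e-01 -1.03603853e-03  5.23653057e-04]
 [-1.03575937e-03 -9.99999322e-01 -5.33091514e-04]
 [ 5.24205005e-04  5.32548776e-04 -9.99999721e-01]] 2.3
```

```bash
python3 -m inch '[[[0,0,0,1.2,-4.8,0,5],[0,0,0,1.2,-4.8,0,5],[0,0,0,1.2,-4.8,0,5],[0,0,0,1.2,-4.8,0,5],[0,0,0,1.2,-4.8,0,5],[0,0,0,-0.9,-4,0,5],[0,0,0,-0.9,-4,0,5],[0,0,0,-0.9,-4,0,5],[0,0,0,-0.9,-4,0,5],[0,0,0,-0.9,-4,0,5]]]'
python3 -c "
from h import *
o=get_obs();print(cad(o['position'])*1000)"
```

```text
clock: 3.3
position: [0.4419, 0.0296, 0.3316]
orientation: [[0.987, -0.161, 0.001], [-0.161, -0.987, -0.0], [0.001, 0.0, -1.0]]
contact_force: [1.8, 0.6, -0.1]
gripper_width: 0.0499
[[ -55.02962973 -279.77495319  331.60219226]]
```

```bash
python3 -m inch '[[[0,0,0,-1,-4,0,5],[0,0,0,-1,-4,0,5],[0,0,0,-1,-4,0,5],[0,0,0,-1,-4,0,5],[0,0,0,-1,-4,0,5],[0,0,0,0,0,2,5],[0,0,0,0,0,3,5],[0,0,0,0,0,3,5],[0,0,0,0,0,1.7,5],[0,0,0,0,0,0,5]]]'
python3 - <<'E'
from h import *
np.set_printoptions(precision=1,suppress=True)
o=get_obs();print(cad(o['position'])*1000)
ims=[]
for c in ["scene","top","wrist"]:
    p=read_camera(c); Q=cad(cloud(p,p["z_map"]>0))*1000
    F=Q[(Q[:,2]>175)&(Q[:,2]<250)&(Q[:,0]>-128)&(Q[:,0]<-80)&(Q[:,1]<40)&(Q[:,1]>-140)&(abs(Q[:,1]+86)>10)]
    for s in (F[F[:,1]<-86],F[F[:,1]>-80]):
        if len(s): print(c,len(s),np.percentile(s,[2,50,98],axis=0))
    ims.append(p["image"])
cv2.imwrite("pics/w2.png",ims[2])
cv2.imwrite("pics/s2.png",cv2.resize(ims[0][120:270,200:400],(800,600),interpolation=cv2.INTER_CUBIC))
E
```

```text
clock: 4.3
position: [0.4238, 0.2326, 0.2322]
orientation: [[0.987, -0.161, -0.004], [-0.161, -0.987, -0.002], [-0.004, 0.003, -1.0]]
contact_force: [0.2, -0.3, -0.5]
gripper_width: 0.05
[[-105.4  -82.3  232.2]]
scene 17 [[-117.6 -119.6  238.9]
 [-114.6 -113.   244.9]
 [-103.6 -108.   249.2]]
scene 53 [[-127.8  -57.6  175.2]
 [-100.9  -44.6  237.9]
 [ -80.2   23.3  249.7]]
top 14 [[-116.    -8.3  178.5]
 [ -81.7    3.8  191.3]
 [ -80.2   26.9  196.2]]
wrist 328 [[-116.  -117.9  237.9]
 [ -99.3 -105.7  245.5]
 [ -94.8 -105.4  249.8]]
wrist 428 [[-115.7  -55.8  186.8]
 [ -96.   -52.7  243.8]
 [ -80.3    7.6  249.8]]
```

View pics/w2.png

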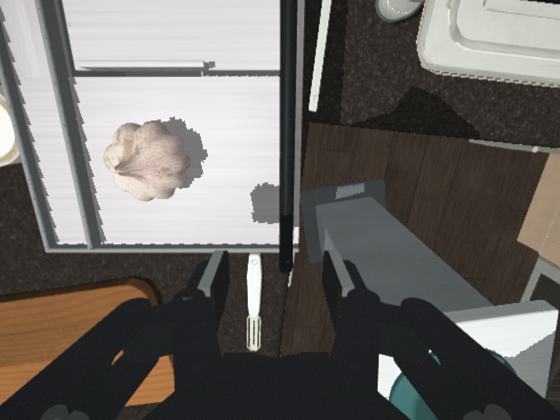

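View pics/s2.png

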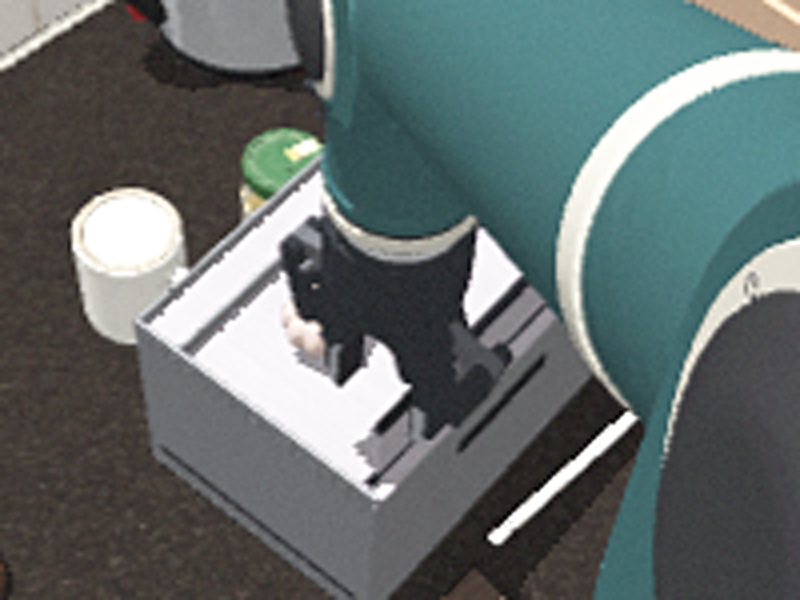

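The fingers straddle the plate: inner faces at y -106 and -55, tips at z about 238. The garlic is clear ahead. Next I descend 50 mm.

```bash
python3 -m inch '[[[0,0,0,0,0,1.5,5],[0,0,0,0,0,1.5,5],[0,0,0,0,0,1.2,5],[0,0,0,0,0,0.8,5],[0,0,0,0,0,0,5],[0,0,0,0,0,0,5],[0,0,0,0,-0.4,0,5],[0,0,0,0,-0.4,0,5],[0,0,0,0,-0.4,0,5],[0,0,0,0,0,0,5]]]'
python3 - <<'E'
from h import *
np.set_printoptions(precision=1,suppress=True)
o=get_obs();print(cad(o['position'])*1000, Rc.T@np.array(o["contact_force"]))
p=read_camera("wrist"); Q=cad(cloud(p,p["z_map"]>0))*1000
F=Q[(Q[:,2]>175)&(Q[:,2]<225)&(Q[:,0]>-120)&(Q[:,0]<-90)&(Q[:,1]<0)&(Q[:,1]>-140)]
for s in (F[F[:,1]<-93],F[F[:,1]>-70]):
    if len(s): print(len(s),np.percentile(s,[2,50,98],axis=0))
E
```

```text
clock: 5.45
position: [0.4272, 0.2462, 0.1845]
orientation: [[0.987, -0.16, 0.0], [-0.16, -0.987, 0.001], [0.0, -0.001, -1.0]]
contact_force: [-0.6, -0.8, -0.3]
gripper_width: 0.0501
[[-104.2  -68.3  184.5]] [-0.5 -0.9 -0.3]
1011 [[-114.4 -106.3  194.6]
 [ -97.6  -97.2  214.3]
 [ -94.9  -93.   224.9]]
1689 [[-116.3  -43.1  190.2]
 [ -99.4  -41.9  211.5]
 [ -95.   -30.   224.8]]
```

```bash
python3 -m inch '[[[0,0,0,0,-0.6,0,4.8],[0,0,0,0,-0.6,0,4.8],[0,0,0,0,-0.6,0,4.8],[0,0,0,0,-0.6,0,4.8],[0,0,0,0,-0.6,0,4.8],[0,0,0,0,-0.6,0,4.8],[0,0,0,0,-0.5,0,4.8],[0,0,0,0,0,0,4.8],[0,0,0,0,0,0,4.8],[0,0,0,0,0,0,4.8]]]'
python3 - <<'E'
from h import *
np.set_printoptions(precision=1,suppress=True)
o=get_obs();print(cad(o['position'])*1000, Rc.T@np.array(o["contact_force"]))
p=read_camera("wrist"); Q=cad(cloud(p,p["z_map"]>0))*1000
P=Q[(Q[:,0]>-80)&(Q[:,0]<115)&(abs(Q[:,1]+60)<40)&(Q[:,2]>175)&(Q[:,2]<235)]
print("plate top z,y",np.percentile(P[:,2],98),np.median(P[P[:,2]>np.percentile(P[:,2],90)],0))
P=Q[(Q[:,0]>10)&(Q[:,0]<110)&(Q[:,1]<30)&(Q[:,1]>-80)&(Q[:,2]<160)]
if len(P): print("flap slope",len(P),np.polyfit(P[:,1],P[:,2],1))
G=Q[(Q[:,2]>172)&(Q[:,0]<-6)&(Q[:,0]>-88)&(Q[:,1]>-25)&(Q[:,1]<50)]
print("garlic",np.percentile(G,[1,50,99],axis=0))
F=Q[(Q[:,2]>175)&(Q[:,2]<225)&(Q[:,0]>-120)&(Q[:,0]<-92)&(Q[:,1]<30)&(Q[:,1]>-25)]
print("B",np.percentile(F,[1,50,99],axis=0))
cv2.imwrite("pics/w3.png",p["image"])
E
```

```text
clock: 6.5
position: [0.4336, 0.285, 0.1841]
orientation: [[0.987, -0.161, -0.001], [-0.161, -0.987, -0.001], [-0.0, 0.001, -1.0]]
contact_force: [-0.4, -4.1, 1.9]
gripper_width: 0.0481
[[-104.1  -29.   184.1]] [ 0.3 -4.1  1.9]
plate top z,y 198.8232176704074 [-24.1 -36.3 198.4]
flap slope 4501 [-1.2 22.5]
garlic [[-87.8 -21.2 186.6]
 [-57.3  -4.1 202.5]
 [-35.1  23.9 283.3]]
B [[-116.7   -4.8  187.8]
 [ -99.3   -3.4  211.3]
 [ -94.7    8.7  224.7]]
```

View pics/w3.png

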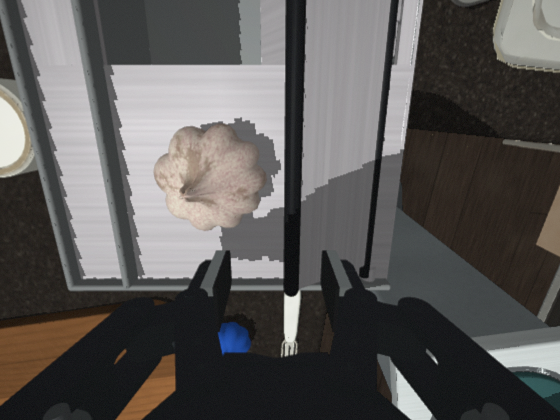

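The plate leans at about 1.0 rad with a 4 N push. The opening shows dark at the top of the picture (100-240, 0-60), and the garlic at (210,175) stands in line with the left finger. Now I slide along x.

```bash
python3 -m inch '[[[0,0,0,0.6,-0.2,0,4.8],[0,0,0,0.6,0,0,4.8],[0,0,0,0.6,0,0,4.8],[0,0,0,0.6,0,0,4.8],[0,0,0,0.6,0,0,4.8],[0,0,0,0.6,0,0,4.8],[0,0,0,0.6,0,0,4.8],[0,0,0,0.6,0,0,4.8],[0,0,0,0.6,0,0,4.8],[0,0,0,0.3,0,0,4.8]]]'
cat > chk.py <<'E'
from h import *
import sys
np.set_printoptions(precision=1,suppress=True)
o=get_obs();print(cad(o['position'])*1000, Rc.T@np.array(o["contact_force"]))
p=read_camera("wrist"); Q=cad(cloud(p,p["z_map"]>0))*1000
P=Q[(Q[:,0]>0)&(Q[:,0]<115)&(abs(Q[:,1]+60)<40)&(Q[:,2]>175)&(Q[:,2]<235)]
if len(P): print("plate top z",np.percentile(P[:,2],98),np.median(P[P[:,2]>np.percentile(P[:,2],90)],0))
for s in silhouettes(p,"garlic_center"):
    G=cad(cloud(p,s["mask"]))*1000
    print("sil",s["p"],s["location"],np.percentile(G,[2,50,98],axis=0).tolist() if len(G) else "")
cv2.imwrite(f"pics/{sys.argv[1]}.png",p["image"])
E
python3 chk.py w4
```

```text
clock: 7.55
position: [0.4909, 0.2783, 0.1842]
orientation: [[0.987, -0.161, 0.0], [-0.161, -0.987, -0.0], [0.0, 0.0, -1.0]]
contact_force: [-3.8, -1.7, 4.1]
gripper_width: 0.0478
[[-46.4 -26.4 184.2]] [-3.4 -2.3  4.1]
plate top z 197.3142429685169 [ 40.2 -35.4 196.8]
sil 0.58 [221.3, 197.5] [[-31.563728771742564, -22.933300957722757, 187.15132732530864], [-7.260187746814853, -2.8173303017292533, 200.9568860630442], [10.57528556691355, 20.305772731752562, 214.71692470054776]]
sil 0.34 [9.0, 65.6] [[40.635478691724934, 148.12754959485508, 106.65567255208396], [59.706142775222716, 153.80544589809588, 108.37508558380301], [93.444272897222, 162.83766803555372, 110.55480006355576]]
```

View pics/w4.png

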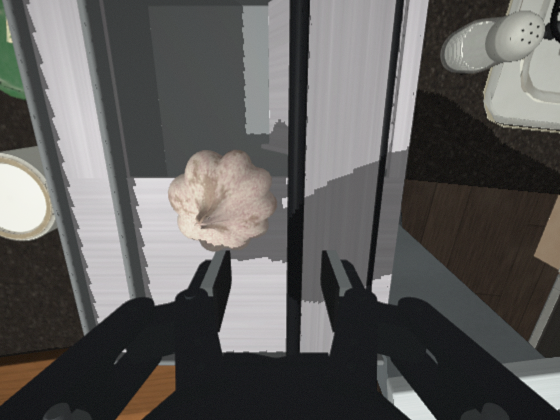

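The garlic at (222,198) now overhangs the ledge edge and is still being pushed straight, with its centre at about x -10. I continue.

```bash
python3 -m inch '[[[0,0,0,0.5,0,0,4.8],[0,0,0,0.5,0,0,4.8],[0,0,0,0.5,0,0,4.8],[0,0,0,0.5,0,0,4.8],[0,0,0,0.3,0,0,4.8],[0,0,0,0,0,0,4.8],[0,0,0,0,0,0,4.8],[0,0,0,0,0,0,4.8],[0,0,0,0,0,0,4.8],[0,0,0,0,0,0,4.8]]]'
python3 chk.py w5
```

```text
clock: 8.65
position: [0.5138, 0.2746, 0.1845]
orientation: [[0.987, -0.161, 0.002], [-0.161, -0.987, -0.0], [0.002, -0.0, -1.0]]
contact_force: [2.6, -2.5, 4.2]
gripper_width: 0.0476
[[-23.3 -26.5 184.5]] [ 3.  -2.1  4.2]
plate top z 197.65726319287722 [ 55.6 -35.5 197.2]
sil 0.75 [175.1, 82.3] [[58.05780813315928, 41.99415382624443, 29.1877446980776], [77.22547452888426, 59.7785330388691, 49.96628750650916], [102.16147969695757, 87.07325271571547, 59.206282139055496]]
```

View pics/w5.png

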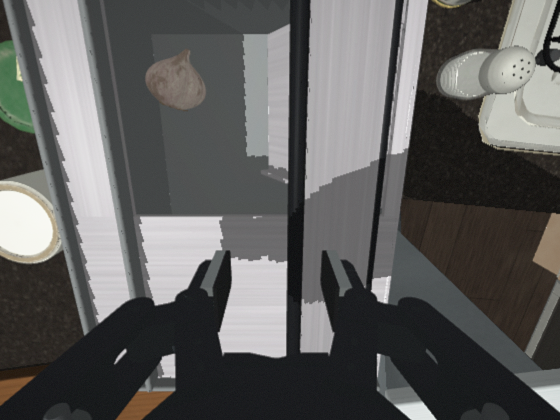

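The garlic lies on the caddy floor (picture 175,82; z about 30-60 mm). Now I draw back slowly in -y so the flap shuts, then go up.

```bash
python3 -m inch '[[[0,0,0,-0.3,0.4,0,4.8],[0,0,0,-0.3,0.6,0,4.8],[0,0,0,-0.3,0.6,0,4.8],[0,0,0,-0.3,0.6,0,4.8],[0,0,0,0,0.6,0,4.8],[0,0,0,0,0.6,0,4.8],[0,0,0,0,0.6,0,4.8],[0,0,0,0,0.6,0,4.8],[0,0,0,0,0.6,0,4.8],[0,0,0,0,0,0,4.8]]]'
python3 chk.py w6
python3 -m inch '[[[0,0,0,0,0,0,4.8],[0,0,0,0,0,-1,4.8],[0,0,0,0,0,-2,4.8],[0,0,0,0,0,-3,4.8],[0,0,0,0,0,-4,4.8],[0,0,0,0,0,-4,4.8],[0,0,0,-2,4,0,4.8],[0,0,0,-1,4.5,0,4.8],[0,0,0,0,4.5,0,4.8],[0,0,0,0,4.5,0,4.8]]]'
```

```text
clock: 9.75
position: [0.4925, 0.2248, 0.184]
orientation: [[0.987, -0.162, -0.001], [-0.162, -0.987, -0.0], [-0.001, 0.0, -1.0]]
contact_force: [-0.8, -0.6, -1.0]
gripper_width: 0.0481
[[-36.3 -79.  184. ]] [-0.7 -0.7 -1. ]
plate top z 227.86404585468134 [ 44.8 -86.2 227.5]
clock: 10.85
position: [0.4344, 0.0566, 0.3254]
orientation: [[0.987, -0.159, 0.002], [-0.159, -0.987, -0.0], [0.002, -0.0, -1.0]]
contact_force: [0.1, -0.0, -0.5]
gripper_width: 0.0479
```

```bash
python3 -m inch '[[[0,0,0,1,4.5,0,4.8],[0,0,0,1,4.5,0,4.8],[0,0,0,0.5,4.5,0,4.8],[0,0,0,0,3,0,4.8],[0,0,0,0,0,0,4.8],[0,0,0,0,0,0,4.8],[0,0,0,0,0,0,4.8],[0,0,0,0,0,0,4.8],[0,0,0,0,0,0,4.8],[0,0,0,0,0,0,4.8]]]'
python3 - <<'E'
from h import *
np.set_printoptions(precision=3,suppress=True)
for c in ["scene","top"]:
    p=read_camera(c)
    for n in ["salt_shaker","tin_2","mug_3","mustard_jar","peeler"]:
        s=spot_point(p,n)
        if s: print(c,n,round(s[0]["p"],2),at_z(p,[s[0]["location"]],0)[0])
    Q=cad(cloud(p,p["z_map"]>0))*1000
    P=Q[(Q[:,2]>200)&(abs(Q[:,0])<115)&(abs(Q[:,1]+60)<50)&(Q[:,2]<240)]; print("plate",np.median(P,0))
    F=Q[(Q[:,0]>10)&(Q[:,0]<110)&(Q[:,1]>-60)&(Q[:,1]<40)]; print("flap z",np.percentile(F[:,2],[2,50,98]))
    if c=="top": cv2.imwrite("pics/t7.png",cv2.resize(p["image"][80:320,130:430],(750,600)))
E
```

```text
clock: 11.85
position: [0.4332, -0.1086, 0.3243]
orientation: [[0.987, -0.159, 0.0], [-0.159, -0.987, -0.0], [0.0, 0.0, -1.0]]
contact_force: [-0.4, -0.7, 0.3]
gripper_width: 0.0479
scene salt_shaker 0.53 [0.601 0.071 0.   ]
scene tin_2 0.68 [0.686 0.082 0.   ]
scene mug_3 0.69 [0.53  0.482 0.   ]
scene mustard_jar 0.6 [0.622 0.436 0.   ]
scene peeler 0.92 [0.236 0.299 0.   ]
plate [ -9.265 -87.918 224.794]
flap z [-891.3    165.676  169.473]
top salt_shaker 0.62 [0.592 0.086 0.   ]
top tin_2 0.69 [0.678 0.082 0.   ]
top mug_3 0.67 [0.539 0.483 0.   ]
top mustard_jar 0.64 [0.644 0.432 0.   ]
top peeler 0.68 [0.232 0.298 0.   ]
plate [ -2.19  -86.61  226.106]
flap z [  8.691 164.759 168.664]
```

View pics/t7.png

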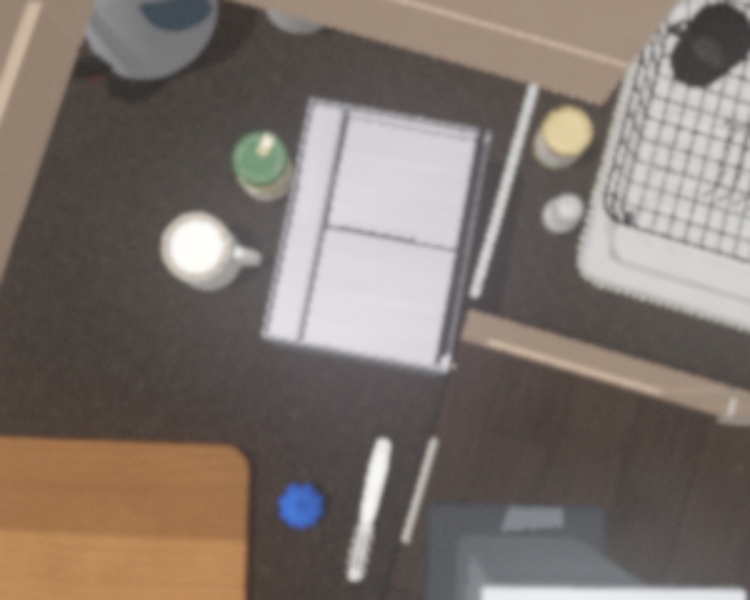

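The flap is shut, the garlic is gone from the ledge, and everything else stands where it was. The robot touches nothing.

```bash
python3 -c "
from station import *
close_job()"
```

```text
the job is handed in; nothing more can be done
```

The garlic is in the caddy, the flap is shut again, and I handed the job in at about 12 s of the 38 s allowed.

I used the right finger to lean the plate over to about 1.0 rad and held it there. The left finger then pushed the garlic along the ledge and through the opening. After that I drew the fingers back slowly so the flap closed, and moved the arm clear.

**Garlic:** before the flap closed, the wrist camera showed it lying on the caddy floor, at caddy x about 77, y about 60, with its visible surface at z 29 to 59 mm.

**Flap and plate:** the plate is back upright, with its top at y about -87 and z about 226 mm. The flap surface is level with the ledge at about 165 mm. A few stray low depth readings turned up in the flap area; I took them for depth noise, since the picture shows the flap fully shut.

**Other things:** the salt shaker, tin, mug, jar, peeler and the blue look-alike look unmoved in the top picture. The network positions for the listed ones differ from the first measurement by up to about 8 mm (16 mm for the jar in the scene view, 2 mm in the top view), which I put down to network scatter.

**Forces:** the highest reading at the end of any move was about 6 N.

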